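# Release the ratchet on the pantry tin rack and slide its pusher back

### The arm

A 6-joint arm with a two-finger parallel gripper is mounted at the origin on the work surface. World frame = base frame: x ahead of the robot, y to its left, z up, the work surface at z = 0. Lengths are in mm, angles in rad, forces in N, time in s.
With the tool pointing down it reaches from about 275 to 850 mm from the base axis. Payload 19 kg.
Tool frame: the origin (TCP) lies at the centre of the arm's flange, where the gripper is bolted on; the fingertips stand 173 mm ahead of it and the grasp point (between the pads) lies 155 mm ahead of it; z points along the fingers, y is the line along which they close (so a half turn about z gives the same grasp; the last joint's range is limited). The gripper opens to 85 mm and grips with 20 to 120 N. Pads are 22 mm wide; open, the fingers measure 114 mm over their backs; the gripper's body (76 mm by 85 mm) begins 54 mm behind the grasp point. The pads swing forward as they close: fully open they stand 13 mm farther back than shut.
Start: joints at [-1.272, 0.15, 1.437, -0, 1.554, -0.134], TCP at [241.14, -521.98, 404.667] pointing down, gripper open.
Joint ranges: [-2.8, 2.8], [-0.68, 2.1], [0.12, 2.68], [-1.39, 4.53], [0.16, 2.79], [-2.81, 2.81]. Speed limits (rad/s): [1.89, 1.89, 2.22, 3.01, 3.01, 3.01].

### API

Orientations are given as a rotation vector (axis times angle).
In Python, from station import bot gives the robot as it stands.
- The arm moves only by the tool arm_command, never from a script. Its argument "increments" is one flat list of numbers, 5 for each row, row after row: the opening, from -1 (shut) to 1 (fully open), then the shift along the tool's x, y, z in m, then the turn about the tool's z in rad. In form: [fingers, tx, ty, tz, twist, fingers, tx, ty, tz, twist, ...]. A call has 1 to 12 rows; each row shifts and turns the commanded pose from where the row before left it, along the tool's axes as they then stand; what a row does not reach is not made up. A row lasts 1/8 s, in which the tool goes at most 62.5 mm and 10.7 degrees, less where a joint would pass 70% of its speed; a pose out of reach is approached as far as the arm can. A call with a gripper value outside its range is refused whole. The fingers move at their own pace and stop on an object; "squeeze" is the grip in N (left out, the last holds). Time passes only in rows, so rows that do not move let the fingers close. It gives the time, the measured TCP pose, the force, the opening and the grip force at its end, in the units of the state.
- bot.state(): the state, without advancing time (a new reading comes with each control period).
- bot.get_image(name): name is "scene" or "top" or "wrist"; returns the picture (420x560x3 uint8, blue, green, red); there is no depth.
- bot.camera_model(name): a dict with "K" (3x3 intrinsics, pixels), "R" (3x3) and "t" (3): a world point X has camera coordinates R X + t; the wrist camera has in their place "tool_from_camera" (4x4, takes a point from camera to tool coordinates, whose origin is the TCP and whose axes are the flange's). Camera axes: x right, y down, z forward; pixel columns grow to the right and rows downward; lengths in mm; the calibration is good to about 2 mm. A picture is of the moment at which its call begins: read the wrist's pose just before it. camera_model takes no time and is no camera call.
- bot.sign_off(): hands the job in; it is judged then, once.
The state is a dict: "clock": time; "joint_positions": joint angles; "qvel": joint speeds; "joint_efforts": joint torques, N m; "tool_pos": TCP position; "tcp_rot": TCP orientation; "wrist_force": force on the tool from outside, world axes, zero at the start; "torque": the same for the moment, N m; "opening": opening from 0.0 (shut) to 1.0 (fully open); "grasp_force": force on a finger pad.
Only numpy, scipy, OpenCV 4.12 (cv2) and the standard library are available. Lean on these libraries where they do the work, as an engineer would, in place of code of your own. Each camera call takes 0.05 s, during which the arm holds its last target. There are 200 camera calls.

### The job

The white tin rack on the counter needs room for a refill, but its grey pusher is held by a ratchet and cannot move back, away from the tins. Flip the orange pawl lever over to its released side, then slide the pusher by its blue fin all the way back to the end of its travel, leaving the lever flipped over. Do not disturb the tins in the rack or the bowl and mug beside it.

Things in the scene. Friction and masses are not known exactly. Their poses are not given: they have to be found in the camera images.
- pusher (a joint): Slide of the grey pusher along the lane, in m: 0 = fully back at its stop (end far from the tins), up to 0.125 towards the tins; starts at 0.075 to 0.12. Takes about 2 N to slide, stays where left. With the pawl engaged it can creep back at most one tooth pitch (22 mm), then it is blocked.
- pawl (a joint): Tilt of the orange pawl lever, in rad: 0 to 0.45 = engaged (leans outward over the steel teeth, blade among them), 1.15 = fully released (leans inward over the pusher). It turns about an axis along the lane, is upright at about 0.6, needs under 1 N at the knob and falls by its weight to whichever side it leans.
- fin (a point): Middle of the blue grip fin on top of the grey pusher plate, 85 mm above the counter. Fin 36 mm wide (x), 12 mm thick (y), its top at 100 mm; the plate below tops out at 65 mm. Axes as the rack's: z up, +y along the lane the way the pusher goes back (away from the tins), +x across the lane to the toothed strip and lever.
- knob (a point): Centre of the orange 20 mm ball on the pawl lever (9 mm stem). Its pivot is 65 mm down the stem, 40 mm above the counter, and rides on the pusher 80 mm to +x and 25 mm to +y of the fin point. Knob at pawl 0: 34 mm to +x of the pivot, 95 mm high; released: 36 mm to -x, 94 mm high; upright: ball top at 115 mm. Axes turn with the lever.
- rack: White tin rack, fixed to the counter. Tray 110 mm (x) by 372 mm (y), walls 20 mm high, end walls 45 mm at the tins (-y) and 30 mm at the back (+y); steel toothed strip 31 mm wide along its +x side, teeth to 28 mm high. Origin: centre of the tray's underside; +y is the way the pusher goes back.
- tin_a: Bystander: small red-banded tin, 52 mm in diameter, 52 mm tall, standing loose in the lane at the end wall. Origin at the centre of its underside, 8 mm above the counter.
- tin_b: Bystander: small green-banded tin of the same size, next to the red one on the pusher's side; at least 25 mm are free between it and the pusher plate. Origin at the centre of its underside.
- bowl: Bystander: white ceramic bowl, 124 mm across, 55 mm tall, on the counter beside the rack's toothed side. Origin at the centre of its underside.
- mug: Bystander: blue ceramic mug, 76 mm across with a handle, 85 mm tall, on the counter beside the rack's toothed side. Origin at the centre of its underside.

How it is judged:
By the outcome, as a careful person would: the job done as asked, in the order asked, and still so for the second after the job is handed in, with the robot touching nothing.
It also fails if it takes over 42 s, if anything falls off the work surface, if the arm or the gripper's body presses on something with over 40 N, if the wrist force passes 120 N, or if a joint passes its speed limit or range.

## Working session

There is one attempt and no reset: what is moved stays moved. The work goes in short steps, Python scripts to look and compute and a tool call to move; the robot and the scene stay as the last step left them, time stands still between calls to the robot, and variables do not carry over. Pictures are saved under pics/ and viewed, at most 10 in all, crops included, and the job is handed in when it is done.

Besides the shell and the picture viewer there is one more tool, called by a JSON object that holds its "name" and its "arguments". arm_command: Moves the arm, as the interface text tells. Its arguments: {"type":"object","properties":{"increments":{"type":"array","items":{"type":"number"}},"squeeze":{"type":"number"}},"required":["increments"]}

```bash
mkdir -p pics
python3 - <<'E'
from station import bot
import cv2,numpy as np
s=bot.state();print(s)
a=bot.get_image("scene");b=bot.get_image("top")
cv2.imwrite("pics/scene0.png",a);cv2.imwrite("pics/top0.png",b)
for n in("scene","top","wrist"):print(n,bot.camera_model(n))
E
```

```text
{'clock': 0.0, 'joint_positions': array([-1.27197362e+00,  1.50999775e-01,  1.43799985e+00,  1.40413830e-05,
        1.55379658e+00, -1.33999859e-01]), 'qvel': array([ 2.02419148e-04, -4.74453879e-05,  1.69858163e-04, -7.87301061e-04,
        8.86132926e-04, -1.06266980e-03]), 'joint_efforts': array([-1.23005750e-03, -7.13043451e+01, -5.70876610e+01, -3.20051622e-04,
        9.07335780e-03, -9.71753843e-05]), 'tool_pos': array([ 241.15115632, -521.95857136,  404.0830076 ]), 'tcp_rot': array([-3.06714035e+00, -6.74323457e-01,  1.33596832e-04]), 'wrist_force': array([-0.73349628, -0.5994166 , -0.24623083]), 'torque': array([-0.04759129, -0.000109  , -0.00577944]), 'grasp_force': 0.0, 'opening': 1.0017816542588287}
scene {'K': array([[470.25819804,   0.        , 283.26180044],
       [  0.        , 470.25819804, 212.05051334],
       [  0.        ,   0.        ,   1.        ]]), 'R': array([[ 0.51742651,  0.85572081,  0.00342117],
       [ 0.58376602, -0.35005544, -0.73258339],
       [-0.62568925,  0.38105523, -0.6806687 ]]), 't': array([-349.08882453, -304.88128395, 1222.18016357])}
t
[... 199 characters left out ...]
23, -0.00168491],
       [-0.98037978,  0.00194414, -0.19710839],
       [ 0.19711112,  0.00132775, -0.98038026]]), 't': array([ 29.23273601, 640.02959187, 733.03098035])}
wrist {'K': array([[359.37069074,   0.        , 279.55684872],
       [  0.        , 359.37069074, 208.44613369],
       [  0.        ,   0.        ,   1.        ]]), 'tool_from_camera': array([[ 7.01860468e-04, -9.55499629e-01, -2.94991469e-01,
         7.62460168e+01],
       [ 9.99999376e-01,  9.27059549e-04, -6.23560489e-04,
        -7.14208606e-01],
       [ 8.69286474e-04, -2.94990847e-01,  9.55499683e-01,
         3.14699841e+01],
       [ 0.00000000e+00,  0.00000000e+00,  0.00000000e+00,
         1.00000000e+00]])}
```

View pics/top0.png

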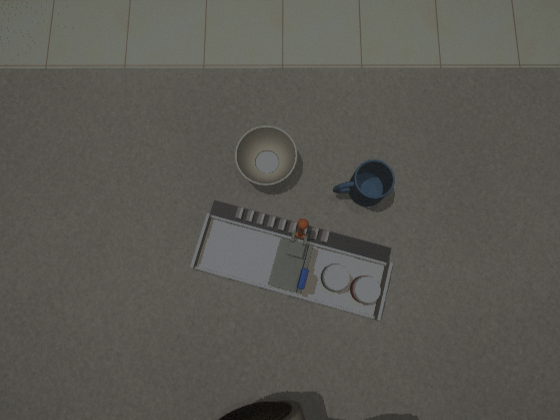

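View pics/scene0.png

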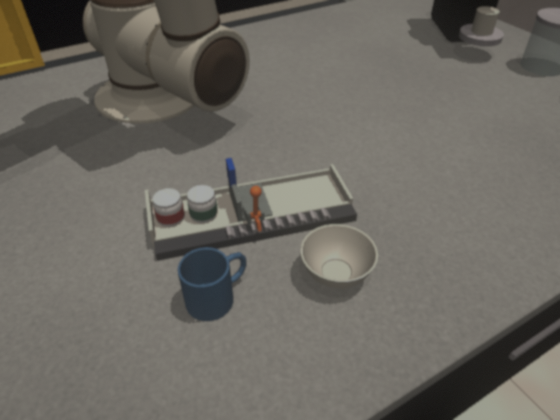

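The top view shows the rack at roughly (195–390, 215–318), with its back end to the left. The fin is at about (303,278), the knob at (303,225), the bowl at (266,157), the mug at (372,182) and the tins at (336,278) and (367,290). The scene view has the fin at (231,172) and the knob at (256,191).

```bash
cat > h.py <<'E'
import cv2,numpy as np
from station import bot
def ray(n,p):
    c=bot.camera_model(n);d=c["R"].T@np.linalg.inv(c["K"])@[p[0],p[1],1.];return -c["R"].T@c["t"],d/np.linalg.norm(d)
def plane(n,p,z):
    o,d=ray(n,p);return o+d*(z-o[2])/d[2]
def tri(p,q):
    (a,u),(b,v)=ray("scene",p),ray("top",q)
    s=np.linalg.lstsq(np.c_[u,-v],b-a,rcond=None)[0];x,y=a+s[0]*u,b+s[1]*v
    return (x+y)/2,np.linalg.norm(x-y)
def blobs(im,kind,roi,amin=8):
    h=cv2.cvtColor(im,cv2.COLOR_BGR2HSV)
    m={"blue":cv2.inRange(h,(108,120,40),(130,255,255)),"orange":cv2.inRange(h,(3,130,60),(18,255,255))}[kind]
    k=np.zeros_like(m);k[roi[1]:roi[3],roi[0]:roi[2]]=255;m&=k
    return [(np.round(c[i],1),st[i].tolist()) for n,l,st,c in [cv2.connectedComponentsWithStats(m)] for i in range(1,n) if st[i][4]>amin],m
E
python3 - <<'E'
from h import *
a=cv2.imread("pics/scene0.png");b=cv2.imread("pics/top0.png")
ra=(215,140,290,240);rb=(280,205,325,305)
for k in("blue","orange"):
    for im,r,n in((a,ra,"scene"),(b,rb,"top")):
        bl,m=blobs(im,k,r);print(k,n,bl)
        q=cv2.minAreaRect(cv2.findNonZero(m));print(q)
# rack outline in top: bright
g=cv2.cvtColor(b,cv2.COLOR_BGR2GRAY);print(g[240:300:6,200:270:10])
va=cv2.resize(a[140:260,140:360],None,fx=3.6,fy=3.6,interpolation=cv2.INTER_CUBIC)
vb=cv2.resize(b[120:325,180:400],None,fx=2.9,fy=2.9,interpolation=cv2.INTER_CUBIC)
cv2.imwrite("pics/c1.png",cv2.convertScaleAbs(va,alpha=1.5));cv2.imwrite("pics/c2.png",cv2.convertScaleAbs(vb,alpha=1.7))
E
```

```text
blue scene [(array([229.7, 164.7]), [227, 159, 7, 12, 60])]
((229.73532104492188, 164.44119262695312), (11.884244918823242, 5.093247890472412), 75.96376037597656)
blue top [(array([302.5, 278.3]), [298, 269, 10, 20, 121])]
((302.5588684082031, 278.2647399902344), (6.063390254974365, 19.645383834838867), 14.03624439239502)
orange scene [(array([255.3, 191. ]), [251, 186, 10, 11, 79]), (array([256.9, 218.5]), [251, 210, 10, 21, 95])]
((255.5, 208.0), (44.0, 9.0), 90.0)
orange top [(array([302.5, 223.7]), [298, 219, 10, 11, 83]), (array([299.5, 235.1]), [295, 232, 10, 7, 37])]
((301.539306640625, 228.16290283203125), (9.66895866394043, 18.963153839111328), 12.994616508483887)
[[112 114 115 115 113 116 115]
 [ 47 112 113 113 114 115 115]
 [ 61 115 115 114 117 116 113]
 [ 87 113 116 113 115 114 112]
 [112 112 113 113 113 115 116]
 [ 91 111 114 115 115 114 112]
 [ 90  95  86 113 115 115 116]
 [ 91  91  89  91  83 115 114]
 [ 86  87  89  89  89  86  68]
 [ 87  89  90  90  88  87  88]]
```

View pics/c2.png

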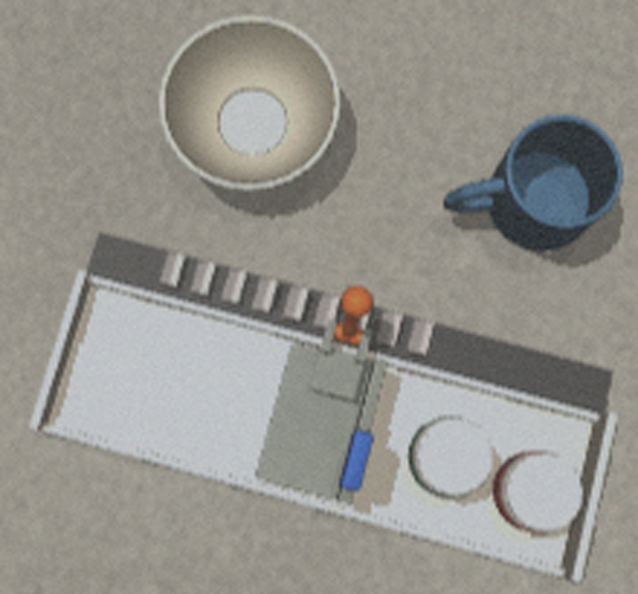

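View pics/c1.png

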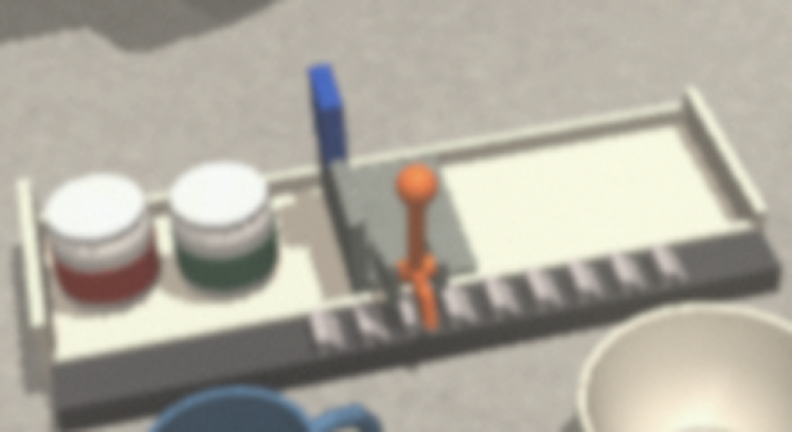

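The crops show the pusher plate with its fin at crop (357,460). The knob at (357,300) leans outward over the teeth. The back end wall spans (82,272) to (35,430), and the tin end wall spans (615,415) to (577,582).

Run:
```python
from h import *
P=lambda x,y:((x+.5)/2.9+180-.5,(y+.5)/2.9+120-.5)
c=[plane("top",P(82,272),30),plane("top",P(35,430),30),plane("top",P(615,415),45),plane("top",P(577,582),45)]
print(np.round(c,1))
back=(c[0]+c[1])/2;tin=(c[2]+c[3])/2
v=(back-tin)[:2];print("len",np.linalg.norm(v),"yaw of +y from world y",np.degrees(np.arctan2(v[0],v[1])))
for i,j in((0,1),(2,3)):
    w=(c[i]-c[j])[:2];print("end wall",np.linalg.norm(w),np.degrees(np.arctan2(-w[1],w[0])))
K,e=tri((255.3,191.),(302.5,223.7));print("knob",K,e)
a=cv2.imread("pics/scene0.png")
h=cv2.cvtColor(a,cv2.COLOR_BGR2HSV);m=cv2.inRange(h,(105,80,25),(132,255,255));m[:155]=0;m[190:]=0;m[:,:220]=0;m[:,240:]=0
M=cv2.moments(m,True);p=(M['m10']/M['m00'],M['m01']/M['m00']);print(p,M['m00'])
F,e=tri(p,(302.5,278.3));print("fin",F,e, plane("top",(302.5,278.3),98), "bowl",plane("top",P(250,102),55),"bowl edge",plane("top",P(250,190),50))
th=np.arctan2(v[0],v[1]);ry=np.array([np.sin(th),np.cos(th)]);rx=np.array([np.cos(th),-np.sin(th)])
d=(K-plane("top",(302.5,278.3),98))[:2];print("knob-fin in rack x,y",d@rx,d@ry)
print("rx",rx,"ry",ry,"back wall - fin along y",(back-plane("top",(302.5,278.3),98))[:2]@ry)
s=bot.state();from scipy.spatial.transform import Rotation as R
print(R.from_rotvec(s["tcp_rot"]).as_matrix().round(3))
```

```text
[[ 622.   179.3   30. ]
 [ 515.7  206.9   30. ]
 [ 524.1 -175.    45. ]
 [ 418.9 -145.3   45. ]]
len 366.3955847569819 yaw of +y from world y 15.405683384193944
end wall 109.87912096785142 14.530413580436406
end wall 109.26768477052461 15.7459557109637
knob [590.61429772  -4.04083697 104.05156012] 0.3918609565866437
(230.56849315068493, 169.72602739726028) 146.0
fin [494.97233873  -3.76064206  84.86217418] 0.5822574907885565 [494.64691412  -3.48894585  98.        ] bowl [734.68509079  64.48153984  55.        ] bowl edge [674.42778212  64.27963156  50.        ]
knob-fin in rack x,y 92.66579594850091 24.961842090726737
rx [ 0.96406906 -0.26565175] ry [0.26565175 0.96406906] back wall - fin along y 209.23821285811843
[[ 0.908  0.419 -0.   ]
 [ 0.419 -0.908  0.001]
 [ 0.    -0.001 -1.   ]]
```

{"name": "arm_command", "arguments": {"increments": [-1,0,0,0,0.175,-1,0,0,0,0.175,-1,0,0,0,0.175,-1,0,0,0,0.177,-1,0.0196,-0.0494,0,0,-1,0.0196,-0.0494,0,0,-1,0.0196,-0.0494,0,0,-1,0.0196,-0.0494,0,0,-1,0.0196,-0.0494,0,0,-1,0.0196,-0.0494,0,0,-1,0.0196,-0.0494,0,0,-1,0.0196,-0.0494,0,0], "squeeze": 20}}

```text
clock: 1.6
tool_pos: [498.2, -181.1, 404.6]
tcp_rot: [-3.113, 0.422, 0.0]
wrist_force: [0.4, -1.2, -0.8]
opening: -0.005
grasp_force: 0.0
```

{"name": "arm_command", "arguments": {"increments": [-1,0.0196,-0.0494,0,0,-1,0.0196,-0.0494,0,0,-1,0.0196,-0.0494,0,0,-1,0.0196,-0.0494,0,0,-1,0,0,0,0,-1,0,0,0,0]}}

```text
clock: 2.35
tool_pos: [625.5, -13.1, 404.2]
tcp_rot: [3.113, -0.421, -0.002]
wrist_force: [-0.5, -0.6, -0.2]
opening: 0.002
grasp_force: 0.0
```

```bash
cat >> h.py <<'E'
from scipy.spatial.transform import Rotation as Rn
rx=np.array([0.9641,-0.2657]);ry=np.array([0.2657,0.9641]);FIN=np.array([494.8,-3.6])
def where():
    s=bot.state();d=s["tool_pos"][:2]-FIN;m=Rn.from_rotvec(s["tcp_rot"]).as_matrix()
    print("t",round(s["clock"],2),"rack xy rel fin",(d@rx).round(1),(d@ry).round(1),"tcp z",s["tool_pos"][2].round(1),"tool x yaw deg",np.degrees(np.arctan2(m[1,0],m[0,0])).round(2),"tilt",m[:,2].round(3),"F",s["wrist_force"].round(1),"open",round(s["opening"],3),"grip",s["grasp_force"])
E
python3 -c "
from h import *
where()"
```

```text
t 2.35 rack xy rel fin 128.5 25.5 tcp z 404.2 tool x yaw deg -15.39 tilt [-0.001  0.    -1.   ] F [-0.5 -0.6 -0.2] open 0.002 grip 0.0
```

{"name": "arm_command", "arguments": {"increments": [-1,0,0,0.04,0,-1,0,0,0.04,0,-1,0,0,0.04,0,-1,0,0,0.023,0,-1,0,0,0,0,-1,0,0,0,0]}}

```text
clock: 3.1
tool_pos: [625.6, -13.7, 263.2]
tcp_rot: [-3.113, 0.423, -0.002]
wrist_force: [-1.0, 0.2, 2.0]
opening: 0.001
grasp_force: 0.0
```

{"name": "arm_command", "arguments": {"increments": [-1,-0.006,0,0,0,-1,-0.006,0,0,0,-1,-0.006,0,0,0,-1,-0.006,0,0,0,-1,-0.006,0,0,0,-1,-0.006,0,0,0,-1,-0.006,0,0,0,-1,-0.006,0,0,0,-1,-0.006,0,0,0,-1,-0.004,0,0,0,-1,0,0,0,0,-1,0,0,0,0]}}

```text
clock: 4.6
tool_pos: [569.7, 2.3, 261.8]
tcp_rot: [-3.113, 0.422, -0.0]
wrist_force: [-0.4, -0.9, -0.3]
opening: 0.001
grasp_force: 0.0
```

```bash
python3 -c "
from h import *
where()
a=bot.get_image('scene');cv2.imwrite('pics/s1.png',cv2.convertScaleAbs(cv2.resize(a[100:280,130:370],None,fx=3,fy=3,interpolation=cv2.INTER_CUBIC),alpha=1.5))"
```

```text
t 4.6 rack xy rel fin 70.7 25.6 tcp z 261.8 tool x yaw deg -15.42 tilt [ 0.  0. -1.] F [-0.4 -0.9 -0.3] open 0.001 grip 0.0
```

View pics/s1.png

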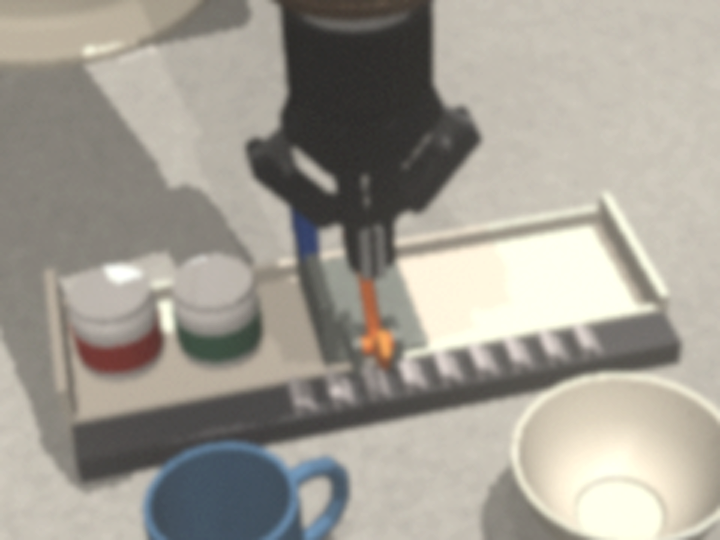

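The stem now leans inward, from crop (380,345) up to (365,275) behind the fingers, so the lever has flipped. The tins are unmoved. I'll retract, lift and check.

{"name": "arm_command", "arguments": {"increments": [-1,0.012,0,0,0,-1,0,0,-0.03,0,-1,0,0,-0.04,0,0.3,0,0,-0.04,0,0.3,-0.042,0.012,0,0,0.3,-0.042,0.0135,0,0,0.3,0,0,0,0,0.3,0,0,0,0]}}

```text
clock: 5.65
tool_pos: [494.2, -3.3, 372.1]
tcp_rot: [-3.113, 0.422, -0.001]
wrist_force: [0.3, 0.3, -0.7]
opening: 0.649
grasp_force: 0.0
```

Run:
```python
from h import *
where()
a=bot.get_image('scene');w=bot.get_image('wrist')
bl,m=blobs(a,"orange",(215,140,290,240));print(bl)
c=bot.camera_model("scene")
for n,(x,y,z) in dict(knob_rel=(44,25,94),fin=(0,0,85),fintop=(0,0,100)).items():
    X=np.r_[FIN+x*rx+y*ry,z];p=c["K"]@(c["R"]@X+c["t"]);print(n,p[:2]/p[2])
h=cv2.cvtColor(a,cv2.COLOR_BGR2HSV);m=cv2.inRange(h,(105,80,25),(132,255,255));m[:150]=0;m[190:]=0;m[:,:215]=0;m[:,245:]=0
M=cv2.moments(m,True);print("fin px",M['m10']/M['m00'],M['m01']/M['m00'],M['m00'])
s=cv2.convertScaleAbs(cv2.resize(a[130:260,140:340],(560,364),interpolation=cv2.INTER_CUBIC),alpha=1.5)
wi=cv2.resize(w,(300,225));o=np.zeros((600,560,3),np.uint8);o[:364]=s;o[370:595,:300]=wi
cv2.imwrite('pics/s2.png',o)
```

```text
t 5.65 rack xy rel fin -0.7 0.1 tcp z 372.1 tool x yaw deg -15.44 tilt [ 0.001  0.    -1.   ] F [ 0.3  0.3 -0.7] open 0.649 grip 0.0
[(array([252.3, 195.8]), [245, 173, 16, 47, 233])]
knob_rel [249.01003157 178.0723173 ]
fin [230.43879986 169.59457797]
fintop [229.82776782 162.95160396]
fin px 230.73239436619718 170.54225352112675 142.0
```

View pics/s2.png

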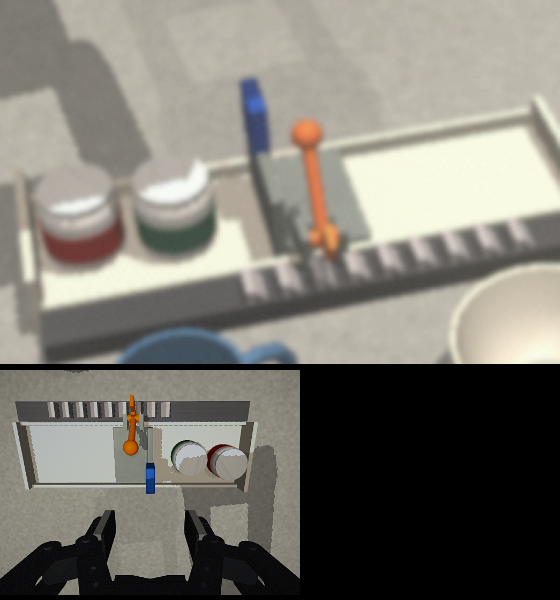

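The lever is fully released: the knob is at crop (307,132), about scene px (249.6,177), against a predicted (249,178). The fin is unmoved. I'll descend and grip it.

{"name": "arm_command", "arguments": {"increments": [0.2,0.001,0,0.04,0,0.2,0,0,0.04,0,0.2,0,0,0.03,0,0.2,0,0,0.019,0,0.2,0,0,0,0,0.2,0,0,0,0]}}

```text
clock: 6.5
tool_pos: [495.0, -3.4, 243.4]
tcp_rot: [-3.113, 0.421, -0.001]
wrist_force: [-0.4, -0.0, 1.1]
opening: 0.599
grasp_force: 0.0
```

{"name": "arm_command", "arguments": {"increments": [-1,0,0,0,0,-1,0,0,0,0,-1,0,0,0,0,-1,0,0,0,0,-1,0,0,0,0], "squeeze": 25}}

```text
clock: 7.12
tool_pos: [494.5, -3.4, 243.3]
tcp_rot: [-3.113, 0.422, -0.001]
wrist_force: [-1.8, 0.3, 6.0]
opening: 0.137
grasp_force: 26.7
```

{"name": "arm_command", "arguments": {"increments": [-1,0,-0.005,0,0,-1,0,-0.006,0,0,-1,0,-0.006,0,0,-1,0,-0.006,0,0,-1,0,-0.006,0,0,-1,0,-0.006,0,0,-1,0,-0.006,0,0,-1,0,-0.006,0,0,-1,0,-0.006,0,0,-1,0,-0.006,0,0,-1,0,-0.006,0,0,-1,0,-0.005,0,0]}}

```text
clock: 8.62
tool_pos: [513.1, 64.2, 243.3]
tcp_rot: [3.113, -0.421, 0.001]
wrist_force: [-3.0, -1.3, 6.4]
opening: 0.133
grasp_force: 26.9
```

```bash
python3 -c "
from h import *
where()"
```

```text
t 8.62 rack xy rel fin -0.3 70.3 tcp z 243.3 tool x yaw deg -15.42 tilt [ 0.001 -0.    -1.   ] F [-3.  -1.3  6.4] open 0.133 grip 26.88675284385681
```

{"name": "arm_command", "arguments": {"increments": [-1,0,-0.005,0,0,-1,0,-0.005,0,0,-1,0,-0.004,0,0,-1,0,-0.003,0,0,-1,0,-0.002,0,0,-1,0,0,0,0]}}

```text
clock: 9.38
tool_pos: [518.2, 82.6, 243.3]
tcp_rot: [-3.113, 0.421, -0.001]
wrist_force: [-1.0, 1.4, 6.8]
opening: 0.139
grasp_force: 26.8
```

{"name": "arm_command", "arguments": {"increments": [-1,0,-0.002,0,0,-1,0,-0.002,0,0,-1,0,-0.002,0,0,-1,0,-0.002,0,0,-1,0,0,0,0]}}

```text
clock: 10.0
tool_pos: [520.3, 90.3, 243.3]
tcp_rot: [-3.113, 0.421, -0.001]
wrist_force: [-2.5, 1.5, 6.2]
opening: 0.134
grasp_force: 26.8
```

{"name": "arm_command", "arguments": {"increments": [-1,0,-0.002,0,0,-1,0,-0.002,0,0,-1,0,-0.002,0,0,-1,0,-0.001,0,0,-1,0,0,0,0]}}

```text
clock: 10.62
tool_pos: [522.1, 97.0, 243.3]
tcp_rot: [-3.113, 0.421, -0.001]
wrist_force: [-1.3, -0.8, 7.0]
opening: 0.136
grasp_force: 26.8
```

{"name": "arm_command", "arguments": {"increments": [-1,0,-0.002,0,0,-1,0,-0.001,0,0,-1,0,-0.001,0,0,-1,0,-0.001,0,0,-1,0,0,0,0]}}

```text
clock: 11.25
tool_pos: [523.5, 101.8, 243.3]
tcp_rot: [-3.113, 0.421, -0.001]
wrist_force: [-1.2, -0.9, 5.9]
opening: 0.135
grasp_force: 26.8
```

{"name": "arm_command", "arguments": {"increments": [-1,0,-0.001,0,0,-1,0,-0.001,0,0,-1,0,-0.001,0,0,-1,0,-0.001,0,0,-1,0,0,0,0]}}

```text
clock: 11.88
tool_pos: [524.5, 105.6, 243.3]
tcp_rot: [-3.113, 0.421, -0.001]
wrist_force: [-2.1, 0.0, 6.7]
opening: 0.137
grasp_force: 26.8
```

{"name": "arm_command", "arguments": {"increments": [-1,0,-0.001,0,0,-1,0,-0.001,0,0,-1,0,-0.001,0,0,-1,0,0,0,0]}}

```text
clock: 12.38
tool_pos: [525.3, 108.5, 243.3]
tcp_rot: [-3.113, 0.421, -0.001]
wrist_force: [-1.2, -0.6, 6.6]
opening: 0.134
grasp_force: 26.8
```

```bash
python3 -c "
from h import *
where()"
```

```text
t 12.38 rack xy rel fin -0.4 116.2 tcp z 243.3 tool x yaw deg -15.42 tilt [ 0.001  0.    -1.   ] F [-1.2 -0.6  6.6] open 0.134 grip 26.843199133872986
```

{"name": "arm_command", "arguments": {"increments": [-1,0,-0.001,0,0,-1,0,-0.001,0,0,-1,0,0,0,0]}}

```text
clock: 12.75
tool_pos: [525.7, 109.8, 243.3]
tcp_rot: [3.112, -0.421, 0.0]
wrist_force: [-5.0, -10.0, 9.0]
opening: 0.135
grasp_force: 27.2
```

{"name": "arm_command", "arguments": {"increments": [-1,0,-0.001,0,0,-1,0,-0.001,0,0,-1,0,0,0,0]}}

```text
clock: 13.12
tool_pos: [526.0, 110.6, 243.3]
tcp_rot: [3.108, -0.421, -0.001]
wrist_force: [-11.7, -27.1, 13.8]
opening: 0.135
grasp_force: 28.2
```

Run:
```python
from h import *
where()
a=bot.get_image('scene');b=bot.get_image('top')
s=cv2.convertScaleAbs(cv2.resize(a[130:260,140:360],(616,364),interpolation=cv2.INTER_CUBIC),alpha=1.5)
t=cv2.convertScaleAbs(cv2.resize(b[205:325,185:395],None,fx=1.9,fy=1.9,interpolation=cv2.INTER_CUBIC),alpha=1.6)
o=np.zeros((600,616,3),np.uint8);o[:364]=s;o[370:370+t.shape[0],:t.shape[1]]=t
cv2.imwrite('pics/s3.png',o)
```

```text
t 13.12 rack xy rel fin -0.2 118.4 tcp z 243.3 tool x yaw deg -15.44 tilt [-0.001 -0.005 -1.   ] F [-11.7 -27.1  13.8] open 0.135 grip 28.18879321217537
```

View pics/s3.png

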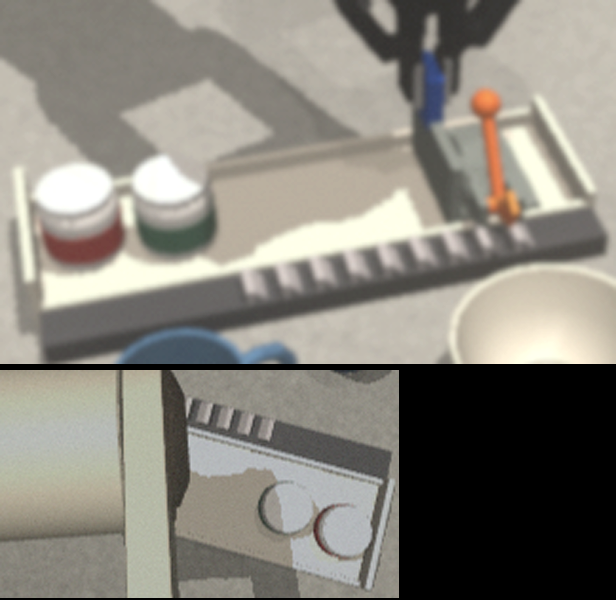

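The pusher is at its stop: the force rose to about 29 N after 118 mm of travel. The lever is still leaning inward, with its knob at crop (486,102), and the tins, bowl and mug are unmoved. I'll open and lift away.

{"name": "arm_command", "arguments": {"increments": [0.2,0,0,0,0,0.2,0,0,0,0,0.2,0,0,0,0,0.2,0,0,0,0,0.2,0,0,-0.03,0,0.2,0,0,-0.05,0,0.2,0,0,-0.05,0,0.2,-0.05,0.03,0,0,0.2,-0.05,0.03,0,0,0.2,-0.05,0.03,0,0,0.2,0,0,0,0,0.2,0,0,0,0]}}

```text
clock: 14.72
tool_pos: [358.0, 65.5, 373.1]
tcp_rot: [-3.113, 0.422, -0.002]
wrist_force: [0.7, 0.3, -0.8]
opening: 0.598
grasp_force: 0.0
```

Run:
```python
from h import *
where()
a=bot.get_image('scene');c=bot.camera_model("scene")
print(blobs(a,"orange",(215,130,345,240))[0],blobs(a,"blue",(215,130,345,190))[0])
for (x,y,z) in((44,143,94),(0,118,85)):
    X=np.r_[FIN+x*rx+y*ry,z];p=c["K"]@(c["R"]@X+c["t"]);print(p[:2]/p[2])
cv2.imwrite('pics/s4.png',cv2.convertScaleAbs(cv2.resize(a[100:330,120:400],None,fx=2.5,fy=2.5,interpolation=cv2.INTER_CUBIC),alpha=1.5))
```

```text
t 14.72 rack xy rel fin -150.3 30.3 tcp z 373.1 tool x yaw deg -15.44 tilt [ 0.001  0.    -1.   ] F [ 0.7  0.3 -0.8] open 0.598 grip 0.0
[(array([316.1, 184.8]), [309, 163, 16, 45, 222])] [(array([292.6, 154.1]), [289, 149, 8, 11, 55])]
[313.17744135 167.04977729]
[292.76071615 159.20477399]
```

View pics/s4.png

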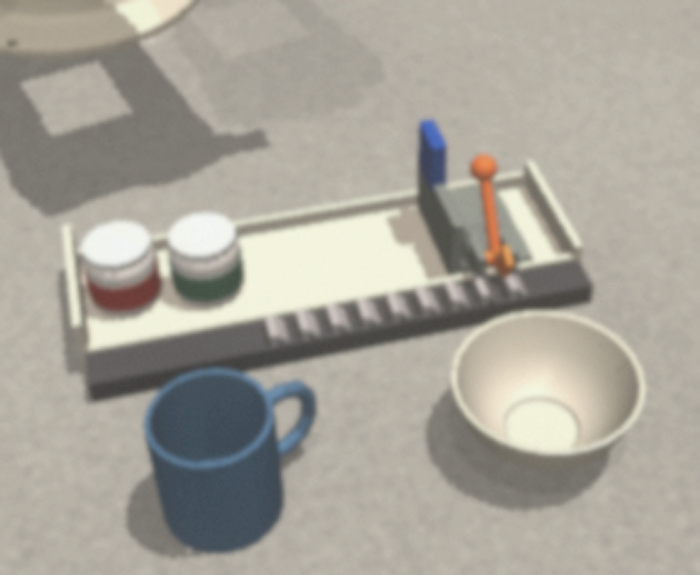

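The fin is at crop (432,150) and the knob at (484,166), both where predicted for pusher-back and lever-released. The tins, bowl and mug are in place, so I'm handing the job in.

```bash
python3 -c "
from station import bot
print(bot.sign_off())"
```

```text
the job is handed in; nothing more can be done
None
```

The pawl lever is flipped to its released side and the pusher was slid back 118 mm by its fin until the force rose at its stop; the tins, bowl and mug look undisturbed, and the job was handed in at about 15 s.

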